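# Tip the rejected case backs into the scrap bin

## Task

Take the open-ended aluminium tray by its upright black grip, carry it level, and hook the ridge under its open end on the outside of the scrap bin's low rolled rim, so that the tray rests level on that rim. Then, with the rim as the pivot, swing the grip up and over, past 45 degrees, until both case backs have slid into the bin. Bring the empty tray back and stand it flat on the bench, and let go.

Things in the scene. Friction and masses are not known exactly. Their poses are not given: they have to be found in the camera images.
- tray: Aluminium tray, 0.2 kg. Origin in groove under open -x end, 5 mm below floor, 5 mm before the ridge; z up, 8 mm over bench. Hooked, it lies on the rim's axis at any tilt. Floor x -22..113 mm, 94 wide, 3 thick; side, rear walls to z 28. Ridge x 5..9, foot x 105..113, both down to z -8 (it stands on them). Black grip block behind rear wall: 32 (x) by 14 (y) mm, centre x 129, y 0, flat top z 64.
- bin: Steel scrap bin fixed to bench, 130 (x) by 170 (y) mm; origin centre of underside, z up. Walls 4 mm, 80 high on three sides; the +x side, facing away from the robot within 12 degrees, is low and ends in a rolled rim, 10 mm round, along y, axis at x 60, z 50 mm. Side walls 162 apart inside; floor top z 4. Hooked, the tray's grip points to the bin's +x, its lip reaches 22 mm into the bin.
- back_a: First case back: a plain steel watch case back, a flat disc 30 mm across and 5 mm thick, 28 g, lying loose on the tray's floor at the start; origin at the centre of its underside, z along the disc's axis.
- back_b: Second case back: a plain steel watch case back, a flat disc 30 mm across and 5 mm thick, 28 g, lying loose on the tray's floor at the start; origin at the centre of its underside, z along the disc's axis.
Not all that is in view belongs to the job. Leave any green or orange look-alike of the back_a alone.

How it is judged (in metres and radians):
On the way, in this order (a step that is already met when the one before it is completed fails the run):
1. the tray rests on the bin's low rim, about level (within 20 degrees), the groove before its ridge within about 15 mm of the rim (x of tray in the frame of bin between 0.045 and 0.078 m and z of tray in the frame of bin between 0.037 and 0.065 m and contact force between tray and bin above 0.2 N and angle between tray's own z axis and vertical below 0.35 rad), for 0.1 s.
2. still hooked there and touching the rim, the tray is tipped by more than 40 degrees (x of tray in the frame of bin between 0.045 and 0.078 m and z of tray in the frame of bin between 0.037 and 0.065 m and contact force between tray and bin above 0.2 N and angle between tray's own z axis and vertical above 0.7 rad), for 0.1 s.
At the end, for the whole second after the job is handed in: Both case backs lie at rest inside the bin (below 45 mm over its underside), and the tray stands upright on the bench, within 10 degrees of level, its origin less than 16 mm up, at rest (angle between tray's own z axis and vertical below 0.17 rad and height (world z) of tray below 0.016 m and linear speed of tray below 0.02 m/s and x of back_a in the frame of bin between -0.062 and 0.059 m and y of back_a in the frame of bin between -0.082 and 0.082 m and z of each of back_a, back_b in the frame of bin below 0.045 m and linear speed of each of back_a, back_b below 0.03 m/s and x of back_b in the frame of bin between -0.062 and 0.059 m and y of back_b in the frame of bin between -0.082 and 0.082 m); the robot touches nothing.
It also fails if it takes over 64 s, if anything falls off the work surface, if the arm or the gripper's body presses on something with over 40 N, if the wrist force passes 120 N, or if a joint passes its speed limit or range.

## Robot

A 7-joint arm with a two-finger parallel gripper is mounted at the origin on the work surface. World frame = base frame: x ahead of the robot, y to its left, z up, the work surface at z = 0. Lengths are in m, angles in degrees, forces in N, time in s.
With the tool pointing down it reaches from about 0.425 to 0.875 m from the base axis. Payload 4.7 kg.
Tool frame: the origin (TCP) lies at the very end of the fingers, on their centre line; the grasp point (between the pads) lies 19 mm behind it; z points along the fingers, y is the line along which they close (so a half turn about z gives the same grasp; the last joint's range is limited). The gripper opens to 87 mm and grips with 3 to 60 N. Pads are 19 mm wide; open, the fingers measure 117 mm over their backs; the gripper's body (75 mm by 190 mm) begins 51 mm behind the grasp point.
Start: joints at [66.068, 18.392, -4.016, 83.108, 1.295, 78.541, -3.26], TCP at [0.272, -0.59, 0.223] pointing down, gripper open.
Joint ranges: [-163.93, 163.93], [-17.29, 119.83], [-79.2, 71.16], [3.27, 140.29], [-89.18, 269.18], [5.43, 117.66], [-154.24, 154.24]. Speed limits (degrees/s): [147.25, 147.25, 180, 180, 180, 180, 180].

## Interface

Orientations are given as [roll, pitch, yaw] about the fixed x, y, z axes, in that order (R = Rz(yaw) Ry(pitch) Rx(roll)).
In Python, from cell import telemetry, cams, env gives the robot as it stands.
- The arm moves only by the tool arm_command, never from a script. Its argument "series" is text: rows parted by semicolons, each of 5 numbers parted by spaces: the shift along the tool's x, y, z in mm, then the turn about the tool's z in rad, then the closure in counts, from 0 (fully open) to 255 (shut). A call has 1 to 20 rows; each row shifts and turns the commanded pose from where the row before left it, along the tool's axes as they then stand; what a row does not reach is not made up. A row lasts 1/12 s, in which the tool goes at most 41.7 mm and 7.16 degrees, less where a joint would pass 70% of its speed; a pose out of reach is approached as far as the arm can. A call is refused whole if a number of a shift passes 41.7 or a number of a turn 0.125, either way. A call with a gripper value outside its range is refused whole. The fingers move at their own pace and stop on an object; "squeeze" is the grip in N (left out, the last holds). Time passes only in rows, so rows that do not move let the fingers close. It gives the time, the measured TCP pose, the force, the opening and the grip force at its end, in the units of the state.
- telemetry.get_obs(): the state, without advancing time (a new reading comes with each control period).
- cams.read_camera(name): name is "side" or "top" or "wrist"; returns the picture (420x560x3 uint8, blue, green, red); there is no depth.
- cams.calibration(name): a dict with "K" (3x3 intrinsics, pixels), "origin" and "rotation" of the camera in the world; the wrist camera has in their place "hand_eye" (4x4, takes a point from camera to tool coordinates, whose origin is the TCP and whose axes are the flange's). Camera axes: x right, y down, z forward; pixel columns grow to the right and rows downward; lengths in m; the calibration is good to about 2 mm. A picture is of the moment at which its call begins: read the wrist's pose just before it. calibration takes no time and is no camera call.
- env.sign_off(): hands the job in; it is judged then, once.
The state is a dict: "time_s": time; "qpos": joint angles; "joint_velocities": joint speeds; "effort": joint torques, N m; "tool_pos": TCP position; "tool_rot": TCP orientation; "force": force on the tool from outside, world axes, zero at the start; "wrist_torque": the same for the moment, N m; "grip_width": finger opening in m; "grasp_force": force on a finger pad.
Only numpy, scipy, OpenCV 4.12 (cv2) and the standard library are available. Lean on these libraries where they do the work, as an engineer would, in place of code of your own. Each camera call takes 0.05 s, during which the arm holds its last target. There are 200 camera calls.

## Working session

There is one attempt and no reset: what is moved stays moved. The work goes in short steps, Python scripts to look and compute and a tool call to move; the robot and the scene stay as the last step left them, time stands still between calls to the robot, and variables do not carry over. Pictures are saved under pics/ and viewed, at most 10 in all, crops included, and the job is handed in when it is done.

Besides the shell and the picture viewer there is one more tool, called after ">>>" by a JSON object that holds its "name" and its "arguments", one argument or row to a line. arm_command: Moves the arm, as the interface text tells. Its arguments: {"type":"object","properties":{"series":{"type":"string"},"squeeze":{"type":"number"}},"required":["series"]}

```bash
mkdir -p pics; python3 - <<'E'
from cell import telemetry, cams, env
import cv2,numpy as np
o=telemetry.get_obs();print({k:np.round(v,4).tolist() for k,v in o.items()})
for n in ["side","top"]:
    cv2.imwrite(f"pics/{n}0.png",cams.read_camera(n)); c=cams.calibration(n);print(n,c)
print(cams.calibration("wrist"))
E
```

```text
{'time_s': 0.0, 'qpos': [66.0688, 18.438, -4.0156, 83.1747, 1.2953, 78.5406, -3.2603], 'joint_velocities': [0.0753, 0.0088, 0.1003, 0.0407, 0.1674, -0.039, 0.0371], 'effort': [-0.0009, -49.1292, -0.4047, -31.2526, -0.064, 0.0438, 0.0002], 'tool_pos': [0.2717, -0.5899, 0.2215], 'tool_rot': [-179.8919, 0.006, 24.7408], 'force': [-0.0803, 1.0249, 0.3327], 'wrist_torque': [-0.0248, 0.0101, 0.0093], 'grasp_force': 0.0, 'grip_width': 0.0868}
side {'K': array([[420.57409036,   0.        , 282.79303798],
       [  0.        , 420.57409036, 208.33164888],
       [  0.        ,   0.        ,   1.        ]]), 'origin': array([0.32677034, 0.60435937, 0.45516425]), 'rotation': array([-123.1517171 ,   -0.30008169, -163.8846111 ])}
top {'K': array([[527.68171921,   0.        , 273.19139837],
       [  0.        , 527.68171921, 213.54627108],
       [  0.        ,   0.        ,   1.        ]]), 'origin': array([ 0.40535315, -0.00244235,  0.76880147]), 'rotation': array([-170.15680047,   -0.55415881,  -88.67671731])}
{'K': array([[326.69797305,   0.        , 278.61576097],
       [  0.        , 326.69797305, 208.10679959],
       [  0.        ,   0.        ,   1.        ]]), 'hand_eye': array([[-1.15822075e-03, -9.59558704e-01, -2.81506220e-01,
         7.69391130e-02],
       [ 9.99999199e-01, -1.25481115e-03,  1.62856562e-04,
         1.02609295e-03],
       [-5.09507575e-04, -2.81505806e-01,  9.59559389e-01,
        -1.60982633e-01],
       [ 0.00000000e+00,  0.00000000e+00,  0.00000000e+00,
         1.00000000e+00]])}
```

View pics/top0.png

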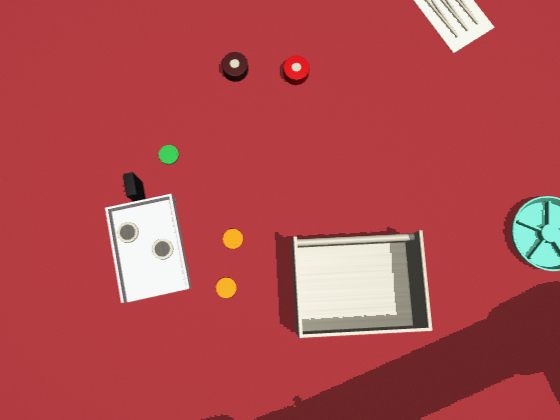

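View pics/side0.png

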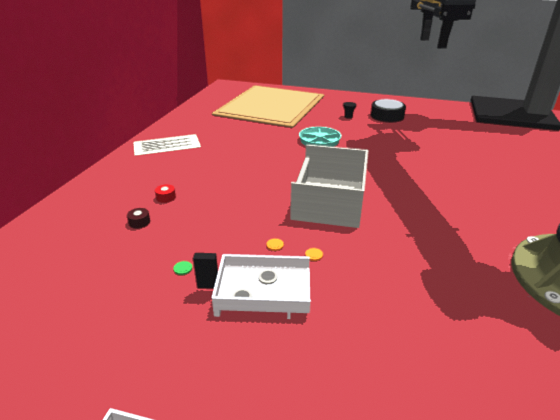

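The top view shows the tray with its black grip at (133,187) and two steel discs on it at (128,232) and (162,249). The bin is at (362,285) with its low rolled rim at (355,240), facing +x. The side view confirms this. The orange, green, red and black discs are look-alikes and stay untouched. A white corner at side (130,415) has no grip or discs, so it is not the tray.

```bash
cat > h.py <<'E'
import numpy as np,cv2
from scipy.spatial.transform import Rotation as R
from cell import telemetry,cams,env
def pose():
    o=telemetry.get_obs(); T=np.eye(4);T[:3,:3]=R.from_euler('xyz',o['tool_rot'],degrees=True).as_matrix();T[:3,3]=o['tool_pos'];return T
def cam(n,T=None):
    c=cams.calibration(n)
    if n=='wrist': M=T@c['hand_eye']; return c['K'],M[:3,:3],M[:3,3]
    return c['K'],R.from_euler('xyz',c['rotation'],degrees=True).as_matrix(),np.array(c['origin'])
def ray(C,px,z):
    K,Rm,o=C; px=np.atleast_2d(np.asarray(px,float))
    d=(Rm@np.linalg.solve(K,np.c_[px,np.ones(len(px))].T)).T
    return o+d*((z-o[2])/d[:,2])[:,None]
E
python3 - <<'E'
from h import *
im=cv2.imread('pics/top0.png');C=cam('top')
hsv=cv2.cvtColor(im,cv2.COLOR_BGR2HSV)
np.set_printoptions(precision=4,suppress=True)
m=(hsv[...,1]<90).astype(np.uint8)*255
m[:,:90]=0
n,l,s,c=cv2.connectedComponentsWithStats(m)
for i in range(1,n):
    if s[i,4]<2000 or s[i,0]>400: continue
    k=(l==i).astype(np.uint8); cs=max(cv2.findContours(k,0,2)[0],key=cv2.contourArea)
    h=cv2.approxPolyDP(cs,4,True)[:,0]
    for z in (.036,.08,.055): print(s[i],z,[(p.tolist(),q[:2].round(4).tolist()) for p,q in zip(h,ray(C,h,z))])
bl=(im.max(2)<40).astype(np.uint8);bl[:,160:]=0;bl[:160]=0;bl[215:]=0
cs=max(cv2.findContours(bl,0,2)[0],key=cv2.contourArea);print(cs[:,0].min(0),cs[:,0].max(0))
a=cv2.resize(im[150:320,90:230],None,fx=3.4,fy=3.4,interpolation=cv2.INTER_CUBIC);b=cv2.resize(im[215:345,280:440],None,fx=2,fy=2,interpolation=cv2.INTER_CUBIC)
o=np.zeros((580,800,3),np.uint8);o[:a.shape[0],:a.shape[1]]=a;o[:b.shape[0],480:480+b.shape[1]]=b
cv2.imwrite('pics/crop.png',o)
E
```

```text
[ 105  173   86  130 7338] 0.036 [([124, 174], [0.5845, 0.2071]), ([133, 201], [0.5457, 0.1917]), ([105, 208], [0.5347, 0.2303]), ([121, 302], [0.4049, 0.1984]), ([189, 288], [0.426, 0.1066]), ([175, 199], [0.5501, 0.1327]), ([171, 194], [0.5571, 0.1387]), ([145, 199], [0.549, 0.175]), ([141, 182], [0.5735, 0.1822]), ([132, 173], [0.5863, 0.1959])]
[ 105  173   86  130 7338] 0.08 [([124, 174], [0.5738, 0.1946]), ([133, 201], [0.5373, 0.18]), ([105, 208], [0.5269, 0.2163]), ([121, 302], [0.4049, 0.1863]), ([189, 288], [0.4247, 0.1001]), ([175, 199], [0.5414, 0.1246]), ([171, 194], [0.548, 0.1302]), ([145, 199], [0.5404, 0.1643]), ([141, 182], [0.5634, 0.1711]), ([132, 173], [0.5754, 0.184])]
[ 105  173   86  130 7338] 0.055 [([124, 174], [0.5799, 0.2017]), ([133, 201], [0.5421, 0.1866]), ([105, 208], [0.5313, 0.2243]), ([121, 302], [0.4049, 0.1932]), ([189, 288], [0.4255, 0.1038]), ([175, 199], [0.5463, 0.1292]), ([171, 194], [0.5532, 0.1351]), ([145, 199], [0.5453, 0.1704]), ([141, 182], [0.5691, 0.1774]), ([132, 173], [0.5816, 0.1907])]
[  292   230   141   108 13177] 0.036 [([422, 231], [0.5129, -0.2162]), ([294, 236], [0.5015, -0.0364]), ([299, 337], [0.3637, -0.0455]), ([431, 330], [0.3771, -0.2251])]
[  292   230   141   108 13177] 0.08 [([422, 231], [0.5065, -0.2034]), ([294, 236], [0.4957, -0.0344]), ([299, 337], [0.3662, -0.0429]), ([431, 330], [0.3788, -0.2117])]
[  292   230   141   108 13177] 0.055 [([422, 231], [0.5101, -0.2107]), ([294, 236], [0.499, -0.0356]), ([299, 337], [0.3648, -0.0444]), ([431, 330], [0.3778, -0.2193])]
[127 173] [144 200]
```

View pics/crop.png

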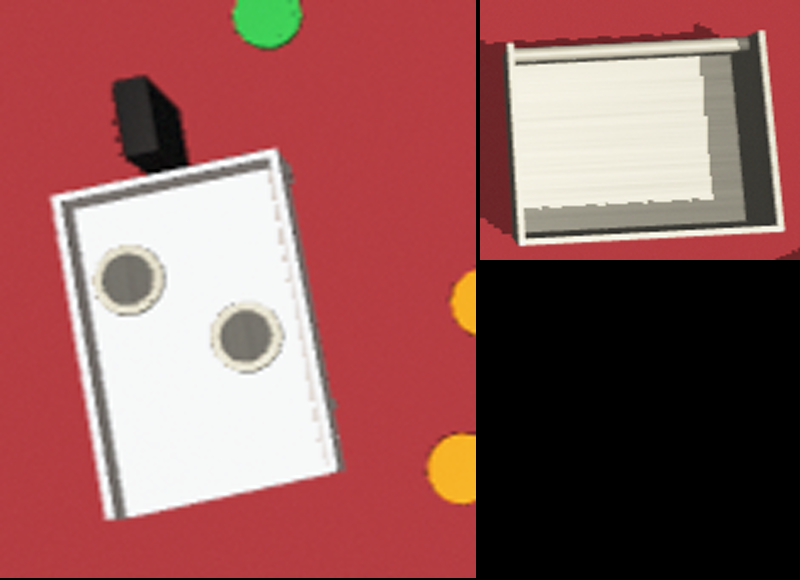

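>>> {"name": "arm_command", "arguments": {
  "series": "0 0 0 0.097 0;0 0 0 0.097 0;19 -28 0 0 0;19 -28 0 0 0;19 -28 0 0 0;19 -28 0 0 0;19 -28 0 0 0;19 -28 0 0 0;19 -28 0 0 0;19 -28 0 0 0;19 -28 0 0 0;19 -28 0 0 0;19 -28 0 0 0;19 -28 0 0 0;19 -28 0 0 0;19 -28 0 0 0;19 -28 0 0 0;19 -28 0 0 0;19 -28 0 0 0;19 -28 0 0 0"
}}

```text
time_s: 1.77
tool_pos: [0.4857, -0.0184, 0.2224]
tool_rot: [180.0, 0.0, 13.6]
force: [0.9, 0.3, -1.2]
grip_width: 0.0869
grasp_force: 0.0
```

>>> {"name": "arm_command", "arguments": {
  "series": "19 -28 10 0 0;19 -28 10 0 0;19 -28 10 0 0;19 -28 10 0 0;19 -28 10 0 0;19 -28 10 0 0;8 -16 10 0 0;0 0 0 0 0;0 0 0 0 0"
}}

```text
time_s: 2.52
tool_pos: [0.5598, 0.1885, 0.1513]
tool_rot: [-180.0, 0.2, 13.8]
force: [-0.5, -0.7, 1.6]
grip_width: 0.087
grasp_force: 0.0
```

```bash
python3 - <<'E'
from h import *
o=telemetry.get_obs();print({k:np.round(o[k],4).tolist() for k in('time_s','tool_pos','tool_rot','force','qpos')})
T=pose();im=cams.read_camera('wrist');cv2.imwrite('pics/w1.png',im);C=cam('wrist',T)
print(ray(cam('top'),[130,184.3],.072))
E
```

```text
{'time_s': 2.5167, 'tool_pos': [0.5598, 0.1885, 0.1513], 'tool_rot': [-179.9651, 0.1566, 13.7797], 'force': [-0.5122, -0.7365, 1.5864], 'qpos': [14.186, 18.7009, -42.3599, 95.8323, 13.1547, 70.7522, -107.2891]}
[[0.5616462  0.18774849 0.072     ]]
```

View pics/w1.png

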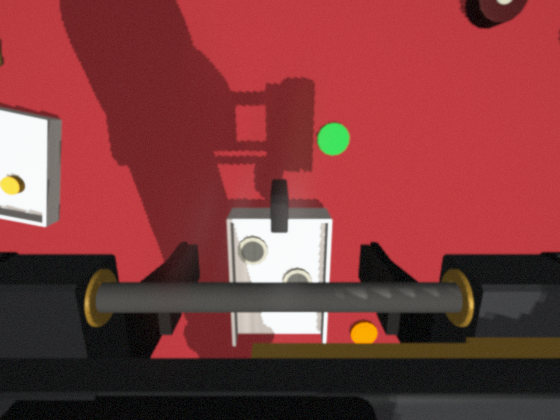

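The view from above shows the grip at (280,205), centred between the fingers and parallel to them. The neighbouring white tray at (25,165) holds a gold disc and is a decoy. Next I descend and grip.

>>> {"name": "arm_command", "arguments": {
  "series": "1 0 18 0 0;0 0 18 0 0;0 0 18 0 0;0 0 18 0 0;0 0 18 0 0;0 0 12 0 0;0 0 6 0 0;0 0 3 0 0;0 0 0 0 0;0 0 0 0 255;0 0 0 0 255;0 0 0 0 255;0 0 0 0 255;0 0 0 0 255;0 0 0 0 255;0 0 0 0 255;0 0 0 0 255",
  "squeeze": 58
}}

```text
time_s: 3.98
tool_pos: [0.5619, 0.1878, 0.0415]
tool_rot: [180.0, 0.0, 13.6]
force: [0.2, -0.2, -0.5]
grip_width: 0.0418
grasp_force: 0.0
```

>>> {"name": "arm_command", "arguments": {
  "series": "0 0 0 0 255;0 0 0 0 255;0 0 0 0 255;0 0 0 0 255;0 0 0 0 255;0 0 0 0 255;0 0 0 0 255;0 0 0 0 255;0 0 0 0 255;0 0 0 0 255"
}}

```text
time_s: 4.82
tool_pos: [0.5618, 0.188, 0.0415]
tool_rot: [-180.0, -0.0, 13.6]
force: [0.5, 0.8, -0.7]
grip_width: 0.0136
grasp_force: 58.0
```

>>> {"name": "arm_command", "arguments": {
  "series": "0 0 -3 0 255;0 0 -6 0 255;0 0 -10 0 255;0 0 -10 0 255;0 0 -10 0 255;0 0 -10 0 255;0 0 0 0 255;0 0 0 0 255;0 0 0 0 255"
}}

```text
time_s: 5.57
tool_pos: [0.5617, 0.1876, 0.0904]
tool_rot: [180.0, 0.0, 13.6]
force: [0.0, -0.1, -3.5]
grip_width: 0.0138
grasp_force: 58.0
```

```bash
python3 - <<'E'
from h import *
im=cams.read_camera('side');cv2.imwrite('pics/s2.png',cv2.resize(im[180:380,130:410],None,fx=2.5,fy=2.5))
E
```

```text
(no output)
```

View pics/s2.png

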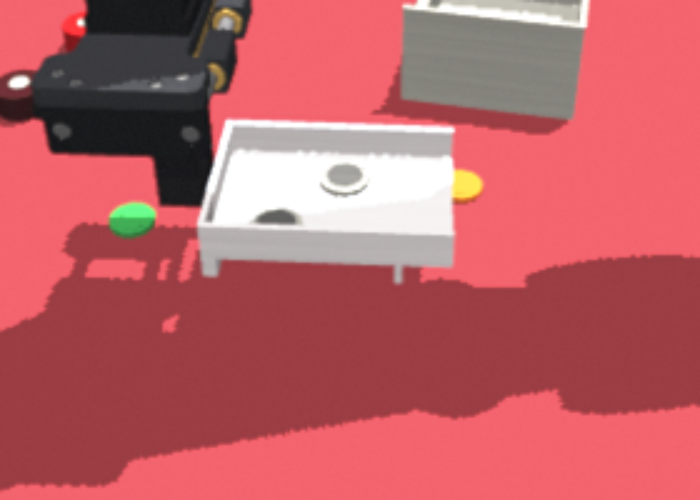

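The tray hangs level in the grip at crop (330,190), with both discs at (345,178) and (278,215). I can carry it to the bin.

>>> {"name": "arm_command", "arguments": {
  "series": "0 0 -4 0 255;0 0 -8 0 255;0 0 -8 0 255;0 0 -8 0 255;0 0 -8 0 255;0 0 -4 0.01 255;0 0 0 0.025 255;0 0 0 0.035 255;0 0 0 0.035 255;0 0 0 0.035 255;0 0 0 0.023 255;0 0 0 0.01 255;0 0 0 0 255"
}}

```text
time_s: 6.7
tool_pos: [0.5617, 0.1878, 0.1303]
tool_rot: [180.0, 0.0, 3.7]
force: [-0.1, 0.3, -2.9]
grip_width: 0.0135
grasp_force: 58.0
```

>>> {"name": "arm_command", "arguments": {
  "series": "0.5 3 0 0 255;1 7 0 0 255;2 11 0 0 255;2.5 15 0 0 255;3 18 0 0 255;3 18 0 0 255;3 18 0 0 255;3 18 0 0 255;3 18 0 0 255;3 18 0 0 255;3 18 0 0 255;3 18 0 0 255;3 18 0 0 255;3 18 0 0 255;3 18 0 0 255;3 18 0 0 255;2.5 16 0 0 255;2 13 0 0 255;2 11 0 0 255;1 7 0 0 255"
}}

```text
time_s: 8.37
tool_pos: [0.6308, -0.1095, 0.1304]
tool_rot: [180.0, 0.0, 3.6]
force: [0.1, -0.8, -3.7]
grip_width: 0.0135
grasp_force: 58.0
```

>>> {"name": "arm_command", "arguments": {
  "series": "0.5 3 0 0 255;0 0 0 0 255;0 0 0 0 255;0 0 0 0 255"
}}

```text
time_s: 8.7
tool_pos: [0.6313, -0.1087, 0.1306]
tool_rot: [-180.0, -0.0, 3.8]
force: [0.2, -0.2, -2.2]
grip_width: 0.0133
grasp_force: 58.0
```

```bash
python3 - <<'E'
from h import *
o=telemetry.get_obs();print({k:np.round(o[k],4).tolist() for k in('time_s','tool_pos','tool_rot','force','qpos')})
a=cams.read_camera('side');b=cams.read_camera('top');cv2.imwrite('pics/top3.png',b)
A=cv2.resize(a[100:300,150:400],(500,400));B=cv2.resize(b[100:350,270:450],(288,400))
cv2.imwrite('pics/s3.png',np.hstack([A,B]))
E
```

```text
{'time_s': 8.7, 'tool_pos': [0.6313, -0.1087, 0.1306], 'tool_rot': [-179.9618, -0.0034, 3.8212], 'force': [0.2156, -0.1831, -2.1611], 'qpos': [32.8308, 23.7851, -32.476, 90.1682, 13.2877, 69.9429, -88.1961]}
```

View pics/s3.png

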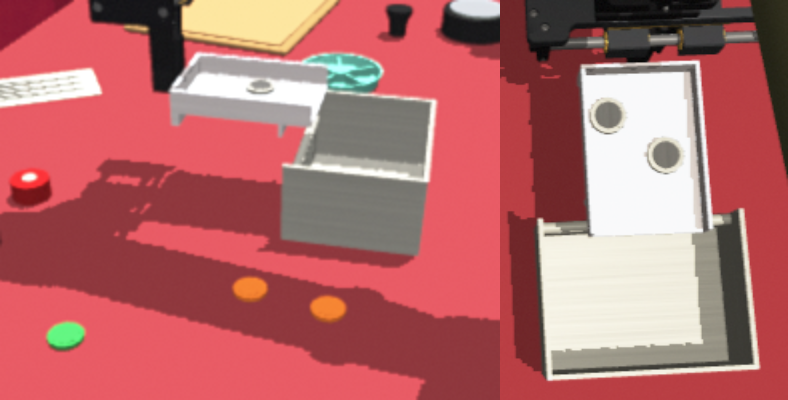

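The tray is level, centred over the low rim and parallel to the bin (right half, rim at row 222). Both discs are still on it. Next I lower it until it touches.

>>> {"name": "arm_command", "arguments": {
  "series": "0 0 4 0 255;0 0 8 0 255;0 0 8 0 255;0 0 8 0 255;0 0 8 0 255;0 0 4 0 255;0 0 2 0 255;0 0 0 0 255;0 0 0 0 255"
}}

```text
time_s: 9.55
tool_pos: [0.6314, -0.1103, 0.0886]
tool_rot: [180.0, -0.0, 3.7]
force: [0.6, -0.5, -3.0]
grip_width: 0.014
grasp_force: 58.0
```

>>> {"name": "arm_command", "arguments": {
  "series": "0 0 1 0 255;0 0 1 0 255;0 0 1 0 255;0 0 1 0 255;0 0 0 0 255;0 0 0 0 255"
}}

```text
time_s: 10.05
tool_pos: [0.6313, -0.1104, 0.0845]
tool_rot: [180.0, 0.0, 3.7]
force: [0.6, -0.6, -2.7]
grip_width: 0.0134
grasp_force: 58.0
```

>>> {"name": "arm_command", "arguments": {
  "series": "0 0 1 0 255;0 0 0.5 0 255;0 0 0.5 0 255;0 0 0 0 255;0 0 0 0 255"
}}

```text
time_s: 10.47
tool_pos: [0.6317, -0.1103, 0.083]
tool_rot: [180.0, -0.0, 3.7]
force: [1.5, 0.7, 0.9]
grip_width: 0.0136
grasp_force: 58.0
```

>>> {"name": "arm_command", "arguments": {
  "series": "-1 0 0 0 255;-1 0 0 0 255;-1 0 0 0 255;-1 0 0 0 255;-1 0 0 0 255;0 0 0 0 255;0 0 0 0 255"
}}

```text
time_s: 11.05
tool_pos: [0.6264, -0.1107, 0.0828]
tool_rot: [180.0, -0.0, 3.7]
force: [2.7, -0.3, 2.4]
grip_width: 0.0138
grasp_force: 58.0
```

>>> {"name": "arm_command", "arguments": {
  "series": "-0.5 0 0 0 255;-0.5 0 0 0 255;-0.5 0 0 0 255;0 0 0 0 255;0 0 0 0 255"
}}

```text
time_s: 11.47
tool_pos: [0.6253, -0.1106, 0.0828]
tool_rot: [180.0, -0.1, 3.7]
force: [4.0, 1.1, 1.6]
grip_width: 0.0135
grasp_force: 58.0
```

Hooked: the x force rises at the predicted position and the rim carries load. I'll ease the grip so the block can pivot between the pads, then begin the arc.

>>> {"name": "arm_command", "arguments": {
  "series": "0 0 0 0 255;0 0 0 0 255;0 0 0 0 255;0 0 0 0 255",
  "squeeze": 8
}}

```text
time_s: 11.8
tool_pos: [0.6252, -0.1103, 0.0825]
tool_rot: [-180.0, -0.0, 3.7]
force: [4.5, 1.7, 1.7]
grip_width: 0.0138
grasp_force: 8.0
```

>>> {"name": "arm_command", "arguments": {
  "series": "-2.5 0 -5.6 0 255;-2.5 0 -5.5 0 255;-3 0 -5.3 0 255;-3 0 -5.3 0 255;0 0 0 0 255;0 0 0 0 255"
}}

```text
time_s: 12.3
tool_pos: [0.6137, -0.1114, 0.1045]
tool_rot: [180.0, -0.0, 3.7]
force: [3.6, 1.8, 1.5]
grip_width: 0.014
grasp_force: 8.0
```

```bash
python3 - <<'E'
from h import *
a=cams.read_camera('side');b=cams.read_camera('top')
A=cv2.resize(a[100:250,200:400],(500,375));B=cv2.resize(b[100:350,270:450],(270,375))
cv2.imwrite('pics/s4.png',np.hstack([A,B]))
E
```

```text
(no output)
```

View pics/s4.png

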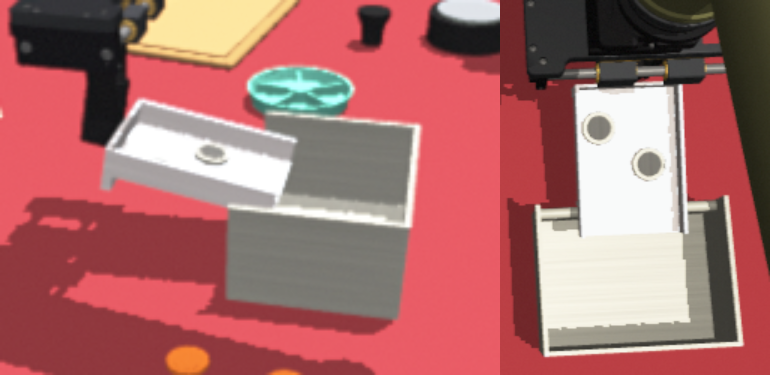

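It works: the tray is tilted about 10° with its lip hooked inside the rim (left, around (265,200)). I'll continue the arc.

>>> {"name": "arm_command", "arguments": {
  "series": "-3.4 0 -5 0 255;-3.4 0 -5 0 255;-3.8 0 -4.7 0 255;-3.8 0 -4.7 0 255;-4.2 0 -4.4 0 255;-4.2 0 -4.4 0 255;-4.6 0 -4 0 255;-4.6 0 -4 0 255;0 0 0 0 255"
}}

```text
time_s: 13.15
tool_pos: [0.5807, -0.1139, 0.1412]
tool_rot: [180.0, 0.1, 3.7]
force: [1.1, 1.0, 1.7]
grip_width: 0.0139
grasp_force: 8.0
```

>>> {"name": "arm_command", "arguments": {
  "series": "-5 0 -3.5 0 255;-5 0 -3.5 0 255;-5.2 0 -3.1 0 255;-5.2 0 -3.1 0 255;0 0 0 0 255"
}}

```text
time_s: 13.57
tool_pos: [0.5604, -0.1152, 0.1542]
tool_rot: [180.0, 0.1, 3.7]
force: [2.2, 0.7, 1.5]
grip_width: 0.0139
grasp_force: 8.0
```

>>> {"name": "arm_command", "arguments": {
  "series": "-5.5 0 -2.6 0 255;-5.5 0 -2.6 0 255;-5.6 0 -2.1 0 255;-5.6 0 -2.1 0 255;0 0 0 0 255;0 0 0 0 255"
}}

```text
time_s: 14.07
tool_pos: [0.5387, -0.1165, 0.1633]
tool_rot: [180.0, 0.0, 3.7]
force: [0.5, 0.5, 3.8]
grip_width: 0.014
grasp_force: 8.0
```

>>> {"name": "arm_command", "arguments": {
  "series": "-5.8 0 -1.6 0 255;-5.8 0 -1.6 0 255;-6 0 -1.1 0 255;-6 0 -1.1 0 255;0 0 0 0 255;0 0 0 0 255;0 0 0 0 255"
}}

```text
time_s: 14.65
tool_pos: [0.5154, -0.118, 0.1685]
tool_rot: [180.0, 0.0, 3.7]
force: [0.3, 0.6, 3.2]
grip_width: 0.0137
grasp_force: 8.0
```

```bash
python3 - <<'E'
from h import *
o=telemetry.get_obs();print(o['force'],o['qpos'])
a=cams.read_camera('side');b=cams.read_camera('top')
A=cv2.resize(a[80:250,200:400],(441,375));B=cv2.resize(b[150:350,270:450],(337,375))
cv2.imwrite('pics/s5.png',np.hstack([A,B]))
E
```

```text
[0.27348197 0.55059969 3.20801388] [ 41.26650871   7.85597068 -33.61601242 103.43934903   4.65240385
  70.10980686 -79.98750812]
```

View pics/s5.png

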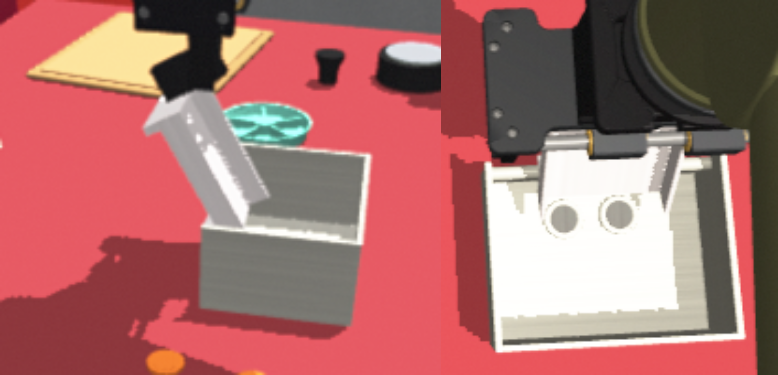

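The tray is tipped about 60°, still hooked. Both discs show as round (flat) rings at (565,218) and (618,213) near the lip, so I'll check that they are at rest on the bin floor.

>>> {"name": "arm_command", "arguments": {
  "series": "-6 0 -0.6 0 255;-6 0 -0.6 0 255;0 0 0 0 255;0 0 0 0 255;0 0 0 0 255;0 0 0 0 255"
}}

```text
time_s: 15.25
tool_pos: [0.5035, -0.1187, 0.1695]
tool_rot: [180.0, 0.0, 3.7]
force: [-0.8, -0.1, 3.6]
grip_width: 0.0139
grasp_force: 8.0
```

```bash
cat >> h.py <<'E'
def discs(z=.009,lab=''):
    im=cams.read_camera('top');g=cv2.cvtColor(im,cv2.COLOR_BGR2GRAY);g=g[225:340,290:440]
    G=cv2.resize(g,None,fx=4,fy=4,interpolation=cv2.INTER_CUBIC)
    c=cv2.HoughCircles(G,cv2.HOUGH_GRADIENT,1,50,param1=120,param2=22,minRadius=20,maxRadius=60)
    if c is None: print('none');return im
    p=c[0][:,:2]/4+[290,225];w=ray(cam('top'),p,z)[:,:2]-[.4368,-.1231];a=np.radians(3.7)
    b=w@np.array([[np.cos(a),-np.sin(a)],[np.sin(a),np.cos(a)]])
    print(lab,np.c_[p,c[0][:,2]/4,b*1000].round(1).tolist());return im
E
python3 - <<'E'
from h import *
im=discs();cv2.imwrite('pics/s6.png',cv2.resize(im[200:350,280:450],None,fx=4,fy=4,interpolation=cv2.INTER_CUBIC))
print(telemetry.get_obs()['force'])
E
```

```text
[[365.4, 264.4, 7.4, 28.3, -19.9], [335.4, 266.6, 7.4, 26.9, 23.5]]
[-0.96704968 -1.14682745  3.07165062]
```

View pics/s6.png

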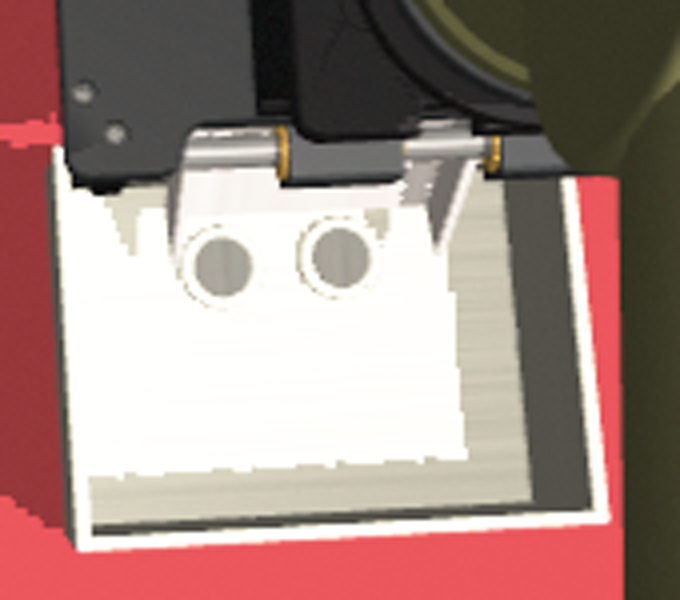

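The discs lie round and at rest on the bin floor at (222,267) and (341,258). The tray has moved up clear of them and is empty. Now I swing back.

>>> {"name": "arm_command", "arguments": {
  "series": "6 0 0.6 0 255;6 0 0.6 0 255;6 0 1.1 0 255;6 0 1.1 0 255;5.8 0 1.6 0 255;5.8 0 1.6 0 255;5.6 0 2.1 0 255;5.6 0 2.1 0 255;5.5 0 2.6 0 255;5.5 0 2.6 0 255;5.2 0 3.1 0 255;5.2 0 3.1 0 255;5 0 3.5 0 255;5 0 3.5 0 255;0 0 0 0 255"
}}

```text
time_s: 16.55
tool_pos: [0.5826, -0.1133, 0.1396]
tool_rot: [-180.0, -0.0, 3.7]
force: [-0.6, -0.4, -1.4]
grip_width: 0.0142
grasp_force: 8.0
```

>>> {"name": "arm_command", "arguments": {
  "series": "4.6 0 4 0 255;4.6 0 4 0 255;4.2 0 4.4 0 255;4.2 0 4.4 0 255;3.8 0 4.7 0 255;3.8 0 4.7 0 255;3.4 0 5 0 255;3.4 0 5 0 255;3 0 5.3 0 255;3 0 5.3 0 255;2.5 0 5.5 0 255;2.5 0 5.6 0 255;0 0 0 0 255;0 0 0 0 255"
}}

```text
time_s: 17.72
tool_pos: [0.625, -0.1106, 0.0821]
tool_rot: [-180.0, -0.0, 3.7]
force: [-0.7, -0.5, -2.5]
grip_width: 0.0139
grasp_force: 8.0
```

>>> {"name": "arm_command", "arguments": {
  "series": "0 0 0 0 255;0 0 0 0 255;0 0 0 0 255;0 0 0 0 255",
  "squeeze": 58
}}

```text
time_s: 18.05
tool_pos: [0.6249, -0.1108, 0.0828]
tool_rot: [180.0, -0.0, 3.7]
force: [0.4, -0.7, -1.5]
grip_width: 0.0137
grasp_force: 58.0
```

```bash
python3 - <<'E'
from h import *
a=cams.read_camera('side');b=discs()
A=cv2.resize(a[100:250,200:400],(500,375));B=cv2.resize(b[100:350,270:450],(270,375))
cv2.imwrite('pics/s7.png',np.hstack([A,B]))
E
```

```text
[[335.6, 266.9, 7.5, 26.5, 23.1], [365.1, 264.1, 7.4, 28.7, -19.6]]
```

>>> {"name": "arm_command", "arguments": {
  "series": "1 0 -1 0 255;2 0 -3 0 255;2 0 -6 0 255;2 0 -8 0 255;2 0 -8 0 255;0 0 -8 0 255;0 0 -8 0 255;0 0 -6 0 255;0 0 0 0 255;0 0 0 -0.023 255;0 0 0 -0.05 255;0 0 0 -0.05 255;0 0 0 -0.05 255;0 0 0 0 255"
}}

```text
time_s: 19.32
tool_pos: [0.6332, -0.1102, 0.1298]
tool_rot: [-180.0, 0.1, 13.7]
force: [-0.3, -0.4, -1.8]
grip_width: 0.0136
grasp_force: 58.0
```

```bash
python3 - <<'E'
from h import *
a=cams.read_camera('side');cv2.imwrite('pics/s8.png',cv2.resize(a[60:260,150:400],(750,600)))
o=telemetry.get_obs();print({k:np.round(o[k],4).tolist() for k in('time_s','tool_pos','tool_rot','force')})
E
```

```text
{'time_s': 19.3667, 'tool_pos': [0.6333, -0.1102, 0.1298], 'tool_rot': [-179.969, 0.062, 13.6074], 'force': [0.7827, 0.2367, -1.5021]}
```

View pics/s8.png

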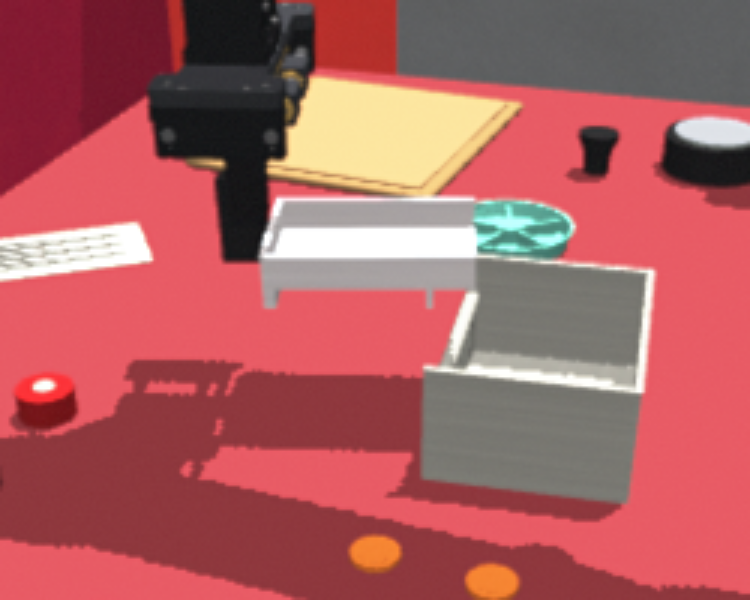

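The tray is empty and level, clear of the bin at (370,245). I'll carry it back to its starting place.

>>> {"name": "arm_command", "arguments": {
  "series": "0 -6 0 0 255;0 -12 0 0 255;0 -18 0 0 255;0 -18 0 0 255;0 -18 0 0 255;0 -18 0 0 255;0 -18 0 0 255;0 -18 0 0 255;0 -18 0 0 255;0 -18 0 0 255;0 -18 0 0 255;0 -18 0 0 255;0 -18 0 0 255;0 -18 0 0 255;0 -18 0 0 255;0 -18 0 0 255;0 -18 0 0 255;0 -12 0 0 255;0 -6 0 0 255;0 0 0 0 255"
}}

```text
time_s: 21.03
tool_pos: [0.5607, 0.1896, 0.1307]
tool_rot: [-180.0, -0.0, 13.8]
force: [-0.7, 0.1, -2.0]
grip_width: 0.0138
grasp_force: 58.0
```

>>> {"name": "arm_command", "arguments": {
  "series": "0 0 6 0 255;0 0 12 0 255;0 0 12 0 255;0 0 12 0 255;0 0 12 0 255;0 0 12 0 255;0 0 8 0 255;0 0 5 0 255;0 0 3 0 255;0 0 2 0 255;0 0 1 0 255;0 0 1 0 255;0 0 1 0 255;0 0 0 0 255;0 0 0 0 255"
}}

```text
time_s: 22.28
tool_pos: [0.5619, 0.1873, 0.0438]
tool_rot: [180.0, -0.0, 13.6]
force: [0.1, 0.3, -2.0]
grip_width: 0.0134
grasp_force: 58.0
```

>>> {"name": "arm_command", "arguments": {
  "series": "0 0 1 0 255;0 0 0.5 0 255;0 0 0.5 0 255;0 0 0 0 255;0 0 0 0 255"
}}

```text
time_s: 22.7
tool_pos: [0.5622, 0.1873, 0.0428]
tool_rot: [180.0, -0.1, 13.6]
force: [-1.4, -1.0, 5.1]
grip_width: 0.0135
grasp_force: 58.0
```

>>> {"name": "arm_command", "arguments": {
  "series": "0 0 0.5 0 255;0 0 0 0 255;0 0 0 0 255;0 0 0 0 255",
  "squeeze": 4
}}

```text
time_s: 23.03
tool_pos: [0.5628, 0.1875, 0.0424]
tool_rot: [180.0, -0.1, 13.6]
force: [-0.6, -0.1, 5.2]
grip_width: 0.0142
grasp_force: 4.0
```

Bench contact. I open the fingers slowly and retreat upward.

>>> {"name": "arm_command", "arguments": {
  "series": "0 0 0 0 190;0 0 0 0 150;0 0 0 0 120;0 0 0 0 120;0 0 0 0 120;0 0 0 0 120;0 0 0 0 120;0 0 0 0 120"
}}

```text
time_s: 23.7
tool_pos: [0.5617, 0.1872, 0.0409]
tool_rot: [180.0, 0.0, 13.6]
force: [-0.6, -0.1, 0.1]
grip_width: 0.0454
grasp_force: 0.0
```

>>> {"name": "arm_command", "arguments": {
  "series": "0 0 -5 0 100;0 0 -12 0 60;0 0 -18 0 0;0 0 -18 0 0;0 0 -18 0 0;0 0 -18 0 0;0 0 -18 0 0;0 0 0 0 0;0 0 0 0 0;0 0 0 0 0"
}}

```text
time_s: 24.53
tool_pos: [0.5615, 0.1871, 0.148]
tool_rot: [180.0, 0.0, 13.6]
force: [-0.1, 0.1, -0.1]
grip_width: 0.0867
grasp_force: 0.0
```

```bash
python3 - <<'E'
from h import *
discs()
im=cams.read_camera('top');C=cam('top');hsv=cv2.cvtColor(im,cv2.COLOR_BGR2HSV)
m=((hsv[...,1]<60)&(hsv[...,2]>150)).astype(np.uint8);m[:,:90]=0;m[:,220:]=0;m[:180]=0;m[320:]=0
cs=max(cv2.findContours(m,0,2)[0],key=cv2.contourArea);h=cv2.approxPolyDP(cs,4,True)[:,0]
print(h.tolist(),ray(C,h,.036)[:,:2].round(4).tolist(),telemetry.get_obs()['grip_width'])
# side view: compare tray outline with start picture
a=cams.read_camera('side');b=cv2.imread('pics/side0.png')
for i in (b,a):
    s=cv2.cvtColor(i,cv2.COLOR_BGR2HSV);k=((s[...,1]<60)&(s[...,2]>150)).astype(np.uint8);k[:240]=0;k[330:]=0;k[:,:200]=0;k[:,330:]=0
    print(cv2.approxPolyDP(max(cv2.findContours(k,0,2)[0],key=cv2.contourArea),4,True)[:,0].tolist())
E
```

```text
[[335.6, 266.6, 7.4, 26.8, 23.1], [364.4, 264.1, 10.7, 28.7, -18.5]]
[[172, 192], [106, 205], [118, 266], [108, 207], [170, 194], [112, 209], [132, 298], [189, 285]] [[0.5601, 0.1375], [0.539, 0.2292], [0.4538, 0.2061], [0.5362, 0.2262], [0.5571, 0.1401], [0.5335, 0.2204], [0.4106, 0.1838], [0.4301, 0.1068]] 0.08706684435374076
[[222, 255], [211, 297], [215, 315], [218, 308], [281, 310], [288, 318], [290, 311], [308, 312], [309, 257]]
[[220, 254], [210, 291], [212, 314], [217, 308], [283, 310], [285, 317], [288, 311], [306, 311], [305, 255]]
```

The tray outline matches the starting picture within about 4 px, so it stands flat. Both discs rest in the bin and the gripper is clear, so I'm handing in.

```bash
python3 -c "
from cell import env
print(env.sign_off())"
```

```text
the job is handed in; nothing more can be done
None
```

The job is handed in at about 25 s of the 64 s limit: both case backs slid into the bin, and the empty tray stands flat on the bench where it started, with the gripper open and clear; the sign-off gave no verdict.

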